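Lay a sample tube in the optical reader and hold its shutter half open

ROBOT

A 7-joint arm with a two-finger parallel gripper is mounted at the origin on the work surface. World frame = base frame: x ahead of the robot, y to its left, z up, the work surface at z = 0. Lengths are in m, angles in rad, forces in N, time in s.
With the tool pointing down it reaches from about 0.425 to 0.875 m from the base axis. Payload 8.4 kg.
Tool frame: the origin (TCP) lies midway between the tips of the shut fingers; the grasp point (between the pads) lies 19 mm behind it; z points along the fingers, y is the line along which they close (so a half turn about z gives the same grasp; the last joint's range is limited). The gripper opens to 87 mm and grips with 3 to 60 N. Pads are 19 mm wide; open, the fingers measure 117 mm over their backs; the gripper's body (75 mm by 190 mm) begins 51 mm behind the grasp point.
Start: joints at [1.023, 0.333, 0.04, 1.465, -0.013, 1.343, -0.059], TCP at [0.282, -0.586, 0.199] pointing down, gripper open.
Joint ranges: [-2.58, 2.58], [-0.38, 2.09], [-1.3, 1.39], [0.25, 2.4], [-1.5, 4.64], [0.08, 2.09], [-2.65, 2.65]. Speed limits (rad/s): [2.22, 2.22, 2.79, 2.79, 3.14, 3.14, 3.14].

INTERFACE

Orientations are given as a unit quaternion [x, y, z, w].
In Python, from rig import manip, gripper_to, kin, telemetry, viewer, workorder gives the robot as it stands. The module is installed in compiled form; this text tells all that it offers. Calls block until the motion is done:
- manip.move_to(position, orientation): joint-space move of the TCP to a pose.
- manip.move_straight(position, rot=None, feed=0.15, force_limit=None): straight line of the TCP; rot=None keeps the orientation; feed is the mean speed in m/s. With force_limit (N) it stops when the force on the tool has changed by that much, and returns True; else False.
- manip.set_joints(angles): joint-space move.
- gripper_to(opening, effort=None): finger opening in m; effort is the grip in N (None keeps the last); returns when the fingers have stopped.
- manip.hold(seconds).
- kin.solve_ik(position, orientation): joint angles nearest the present ones, or None.
- telemetry.observe(): the state.
- viewer.camera(name): name is "scene" or "top"; returns (picture, depth): 384x512x3 uint8, blue, green, red; 384x512 float32, m along the optical axis (not along the pixel's ray), 0 where there is no reading.
- viewer.camera_info(name): a dict with "intrinsics" (3x3 intrinsics, pixels), "origin" and "rotation" of the camera in the world. Camera axes: x right, y down, z forward; pixel columns grow to the right and rows downward; lengths in m; the calibration is good to about 2 mm. A picture is of the moment at which its call begins. camera_info takes no time and is no camera call.
A pose or a line that the arm cannot do raises manip.IKError and nothing moves.
- workorder.finish_job(): hands the job in; it is judged then, once.
The state is a dict: "t": time; "joints": joint angles; "dq": joint speeds; "effort": joint torques, N m; "tcp_pos": TCP position; "tcp_rot": TCP orientation; "force": force on the tool from outside, world axes, zero at the start; "moment": the same for the moment, N m; "gripper_width": finger opening in m; "grip_force": force on a finger pad.
Only numpy, scipy, OpenCV 4.12 (cv2) and the standard library are available. Lean on these libraries where they do the work, as an engineer would, in place of code of your own. Each camera call takes 0.05 s, during which the arm holds its last target. There are 200 camera calls.

TASK

Take the upright sample tube from the bench and lay it gently on its side in the V cradle of the tube reader, centred so that both saddles carry it, and let it go without dropping it. Then slide the reader's sprung shutter by its upright tab from shut to half open, never past three quarters open, and hold it there with the fingers against its spring: the program finishes while still holding the shutter half open. Leave the jar, the reagent bottle and the beaker alone.

Things in the scene. Friction and masses are not known exactly. Their poses are not given: they have to be found in the camera images.
- tube: Sample tube of amber glass with a paper band and a white cap: a plain closed cylinder 28 mm in diameter all the way, 120 mm long with its cap (the top 20 mm), 50 to 100 g. It starts standing upright on the bench. Origin: centre of its flat foot; z runs along it to the cap. It and the jar may stand in each other's place.
- tube_mid (a point): The tube's middle, on its axis 60 mm from the foot; z runs along the tube to the cap.
- reader: Optical tube reader fixed to the bench; only place and yaw vary. Base plate 230 (x) by 200 (y) by 12 mm; V cradle on its -x side; grey lamp housing at x = 40 to 110, y = -95 to 95 mm, roof at z = 80 mm. The shutter rides on the roof; a 10 mm spring barrel lies on the roof at x = 75, y = 58 to 90, up to z = 90 mm. Origin: centre of the plate's underside, z up.
- cradle (a point): Where the middle of the laid tube belongs: x = -75, y = 0, z = 70 mm in the reader's frame, axes as the reader's. The tube lies along y, cap to either end. Two saddles, 12 mm thick at y = -42 and +42 mm, are 90 degree V notches open upwards, mouths 41 mm wide at about axis height. Between them 70 mm is free for fingers, down to 58 mm below the axis.
- travel (a joint): Travel of the shutter in m: 0 shut (where its spring keeps it at the start), 0.05 fully open at its stop, 0.025 half. It slides towards the reader's +y. The spring pushes it shut with 2 N when shut, 6 N at half and 10 N fully open; let go, it shuts by itself.
- tab_top (a point): Centre of the top of the shutter's upright black tab, moving with it. Tab: 28 mm (reader x) by 10 mm (reader y, sliding direction), 46 mm tall on a carriage 46 by 36 mm. In the reader's frame x = 75, z = 133.5, y = -25 mm shut, 0 half, +25 open. Beside the carriage's white pointer (+x) three dark lines on the roof mark shut, half (longest), open. Free above and around.
- jar: Squat amber jar with white cap, 52 mm in diameter, 58 mm tall, loose on the bench; bystander. Origin: centre of its foot.
- reagent: Amber reagent bottle with red cap, 64 mm in diameter, 150 mm tall, loose; bystander beyond the reader. Origin: centre of its foot.
- beaker: White open beaker, 68 mm in diameter, 85 mm tall, loose; bystander at the far side. Origin: centre of its foot.
- shutter: The sliding shutter: steel carriage on the roof, blade in front of the window, black upright tab. Origin: on the roof under the tab, 53.5 mm below tab_top; axes as the reader's.

How it is judged:
On the way, in this order (a step that is already met when the one before it is completed fails the run):
1. the tube lies in both saddles of the cradle, let go and at rest, while the shutter is still shut (x of tube_mid in the frame of cradle between -0.004 and 0.004 m and y of tube_mid in the frame of cradle between -0.016 and 0.016 m and z of tube_mid in the frame of cradle between -0.004 and 0.004 m and angle between the z axis of tube and the y axis of cradle, either way round below 0.08 rad and contact force between the fingers and tube below 0.1 N and linear speed of tube below 0.02 m/s and value of joint travel below 0.006 m), for 0.3 s.
2. the fingers hold the shutter half open against its spring (value of joint travel between 0.02 and 0.03 m and velocity of joint travel between -0.004 and 0.004 m/s and contact force between the fingers and shutter above 2 N and contact force between shutter and tube below 0.1 N and contact force between shutter and jar below 0.1 N and contact force between shutter and reagent below 0.1 N and contact force between shutter and beaker below 0.1 N), for 0.5 s.
At the end, for the whole second after the job is handed in: Tube at rest in both saddles (axis within 4 mm and 0.08 rad, middle within 16 mm along it), fingers off it; fingers hold the shutter still at 20 to 30 mm of 50 mm travel with over 2 N, no loose thing touching it; jar, bottle and beaker upright, within 30 mm of their starts (all of step 2 and x of tube_mid in the frame of cradle between -0.004 and 0.004 m and y of tube_mid in the frame of cradle between -0.016 and 0.016 m and z of tube_mid in the frame of cradle between -0.004 and 0.004 m and angle between the z axis of tube and the y axis of cradle, either way round below 0.08 rad and contact force between the fingers and tube below 0.1 N and linear speed of tube below 0.02 m/s and distance of each of jar, reagent, beaker from where it was at the start of the episode below 0.03 m and angle between each of jar, reagent, beaker's own z axis and vertical below 0.2 rad); the arm keeps its last pose, push and grip.
It fails at once if the shutter is opened past three quarters (38 mm) (value of joint travel above 0.038 m).
It fails at once if the tube is dropped or knocked over (faster than 0.7 m/s while out of the fingers) (linear speed of tube above 0.7 m/s and contact force between the fingers and tube below 0.05 N).
It fails at once if a bystander is knocked over or shoved away (not (distance of jar from where it was at the start of the episode below 0.03 m) or not (distance of reagent from where it was at the start of the episode below 0.03 m) or not (distance of beaker from where it was at the start of the episode below 0.03 m) or not (angle between jar's own z axis and vertical below 0.2 rad) or not (angle between reagent's own z axis and vertical below 0.2 rad) or not (angle between beaker's own z axis and vertical below 0.2 rad)).
It also fails if it takes over 51 s, if anything falls off the work surface, if the arm or the gripper's body presses on something with over 40 N, if the wrist force passes 120 N, or if a joint passes its speed limit or range.

## Working session

There is one attempt and no reset: what is moved stays moved. The work goes in short steps, each a Python script; the robot and the scene stay as the last script left them, time stands still between calls to the robot, and variables do not carry over. Pictures are saved under pics/ and viewed, at most 10 in all, crops included, and the job is handed in when it is done.

```bash
mkdir -p pics
python3 - <<'E'
from rig import *
import cv2,numpy as np
for n in("scene","top"):
    p,d=viewer.camera(n);cv2.imwrite(f"pics/{n}0.png",p);np.save(f"pics/{n}0.npy",d)
    print(n,viewer.camera_info(n))
s=telemetry.observe();print(s['t'],s['tcp_pos'],s['tcp_rot'],s['gripper_width'])
E
```

```text
scene {'intrinsics': array([[474.89830718,   0.        , 257.96039271],
       [  0.        , 474.89830718, 189.09559281],
       [  0.        ,   0.        ,   1.        ]]), 'origin': array([ 1.555353  , -0.00381282,  0.7759365 ]), 'rotation': array([ 0.61369114,  0.64049628, -0.33808591, -0.31439723])}
top {'intrinsics': array([[457.98472464,   0.        , 252.20191855],
       [  0.        , 457.98472464, 193.58897588],
       [  0.        ,   0.        ,   1.        ]]), 'origin': array([ 0.4149718 , -0.06658856,  1.12074652]), 'rotation': array([ 0.70935858, -0.69885975,  0.0673501 , -0.06220467])}
0.1 [ 0.28176996 -0.58525367  0.19836191] [ 9.74929026e-01  2.22514885e-01 -2.23754343e-04 -6.86274480e-04] 0.08713585788544898
```

View pics/top0.png

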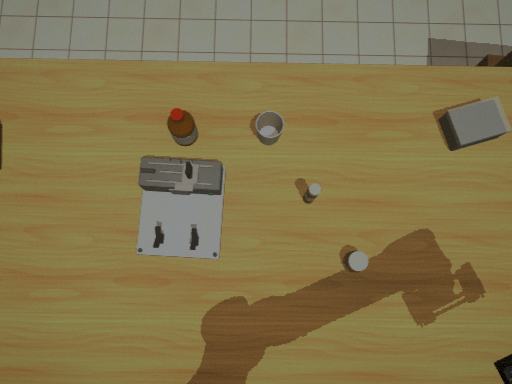

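View pics/scene0.png

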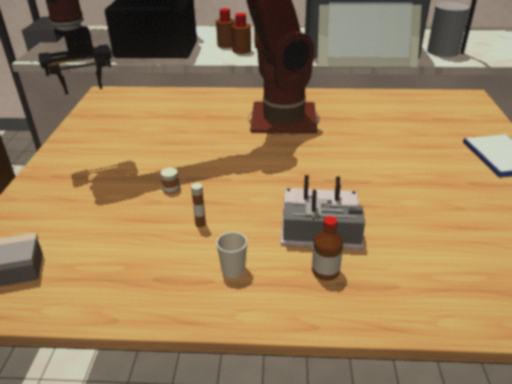

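The top view shows the tube cap at about (314,189), the jar at (358,261), the reader plate spanning (140..224, 157..258) with its cradle on the near side, the bottle at (181,122) and the beaker at (269,125). The scene view agrees. Next I'll measure from the depth image.

```bash
cat > h.py <<'E'
import numpy as np,cv2
from scipy.spatial.transform import Rotation as R
from rig import *
def cloud(n,d=None):
    p=None
    if d is None: p,d=viewer.camera(n)
    i=viewer.camera_info(n);K=i["intrinsics"]
    v,u=np.indices(d.shape)
    c=np.stack([(u-K[0,2])/K[0,0]*d,(v-K[1,2])/K[1,1]*d,d],-1)
    w=c@R.from_quat(i["rotation"]).as_matrix().T+i["origin"]
    w[d<=0]=np.nan
    return p,w
E
python3 - <<'E'
from h import *
W=cloud("top",np.load("pics/top0.npy"))[1]
f=lambda a:np.round(a,4)
def sel(r0,r1,c0,c1,z0,z1):
    a=W[r0:r1,c0:c1].reshape(-1,3);return a[(a[:,2]>z0)&(a[:,2]<z1)]
def rect(n,a):
    print(n,len(a),f(a.mean(0)),'med z',f(np.median(a[:,2])), [f(x) for x in [np.array(cv2.boxPoints(cv2.minAreaRect((a[:,:2]*1000).astype(np.float32))))]][0].tolist())
rect("tube",sel(170,215,295,330,.11,.13)); rect("jar",sel(240,280,340,375,.05,.07))
rect("plate",sel(150,265,130,232,.006,.02)); rect("roof",sel(150,200,130,232,.072,.087))
rect("saddle",sel(215,255,145,210,.03,.1)); rect("tab",sel(150,200,160,210,.12,.15))
a=sel(100,150,160,200,.13,.17);rect("bottle",a);rect("beaker",sel(105,150,250,290,.075,.1))
print(f(np.percentile(sel(100,150,160,200,.02,.2)[:,2],99)))
V=cloud("scene",np.load("pics/scene0.npy"))[1]
def s2(r0,r1,c0,c1,z0,z1):
    a=V[r0:r1,c0:c1].reshape(-1,3);return a[(a[:,2]>z0)&(a[:,2]<z1)]
rect("tube sc",s2(175,230,185,210,.02,.13));rect("tab sc",s2(170,215,305,325,.1,.15));rect("roof sc",s2(180,215,280,365,.076,.086))
E
```

```text
tube 128 [ 0.6135 -0.2112  0.12  ] med z 0.1205 [[599.2454223632812, -199.8690948486328], [602.158203125, -225.58380126953125], [628.3447875976562, -222.61749267578125], [625.4320068359375, -196.90280151367188]]
jar 333 [ 0.459  -0.3184  0.0581] med z 0.0582 [[437.00079345703125, -297.4714050292969], [438.418212890625, -343.20318603515625], [481.99578857421875, -341.85260009765625], [480.5783996582031, -296.1206970214844]]
plate 5015 [0.5452 0.0989 0.0124] med z 0.0124 [[443.79620361328125, 217.4055938720703], [458.8042907714844, -19.221099853515625], [742.9321899414062, -1.2002999782562256], [727.9241943359375, 235.42640686035156]]
roof 1992 [0.6537 0.0961 0.0809] med z 0.0807 [[608.0223999023438, 3.000499963760376], [686.1992797851562, -0.413100004196167], [694.4963989257812, 189.6029052734375], [616.3195190429688, 193.0166015625]]
saddle 269 [0.5051 0.1043 0.06  ] med z 0.0622 [[478.972900390625, 55.65480041503906], [527.8425903320312, 53.65879821777344], [531.8012084960938, 150.5814971923828], [482.9314880371094, 152.57749938964844]]
tab 69 [0.6525 0.0706 0.1321] med z 0.1328 [[6
[... 499 characters left out ...]
5859375, -125.5604019165039], [790.1248168945312, -67.50029754638672]]
0.1532
tube sc 421 [ 0.6218 -0.2079  0.078 ] med z 0.0787 [[595.0947875976562, -208.03379821777344], [612.9487915039062, -229.31610107421875], [636.4509887695312, -209.59979248046875], [618.5969848632812, -188.31739807128906]]
tab sc 86 [0.6604 0.0725 0.122 ] med z 0.1231 [[637.9896240234375, 68.58809661865234], [671.2296142578125, 67.5884017944336], [671.52587890625, 77.43910217285156], [638.285888671875, 78.43879699707031]]
roof sc 610 [0.643  0.0916 0.0816] med z 0.0814 [[602.4118041992188, 192.90859985351562], [614.6524047851562, 0.27619999647140503], [672.99072265625, 3.983299970626831], [660.75, 196.61570739746094]]
```

```bash
cat >> h.py <<'E'
TUBE=np.array([.613,-.2115]); YAW=-.042
RX=np.array([np.cos(YAW),np.sin(YAW),0]); RY=np.array([-np.sin(YAW),np.cos(YAW),0])
CR=np.array([.5046,.1027,.070]); TAB=np.array([.6535,.0712,.1335])
def quat(z,y): # tool axes
    z=np.array(z,float);z/=np.linalg.norm(z);y=np.array(y,float);y-=z*(y@z);y/=np.linalg.norm(y)
    return R.from_matrix(np.stack([np.cross(y,z),y,z],1)).as_quat()
def graspq(yaw,p): # p = angle below horizontal
    z=np.array([np.cos(yaw)*np.cos(p),np.sin(yaw)*np.cos(p),-np.sin(p)])
    return z,np.array([-np.sin(yaw),np.cos(yaw),0])
E
python3 - <<'E'
from h import *
for p in(0,15,30,45):
  for yaw in np.radians([-60,-40,-20,0,20]):
    for s in(1,-1):
      z,y=graspq(yaw,np.radians(p)); q=quat(z,s*y)
      g=np.r_[TUBE,.065]
      r=[kin.solve_ik(g+z*.019-z*b,q) for b in(0,.1)]
      if r[0] is not None: print(p,round(np.degrees(yaw)),s,[None if x is None else np.round(x,2).tolist() for x in r])
print("place")
for p in(0,15,30,45): # tool tilt past vertical; tube direction +-RY
  for t in(1,-1):
    for s in(1,-1):
      z=-np.cos(np.radians(p))*np.array([0,0,1])+t*np.sin(np.radians(p))*RY
      x=kin.solve_ik(CR+z*.019,quat(z,s*RX))
      print(p,t,s,None if x is None else np.round(x,2))
for s in(1,-1): print("tab",kin.solve_ik(TAB-[0,0,.035],quat([0,0,-1],s*RY)))
E
```

```text
0 -60 1 [[0.17, 0.97, -0.55, 2.11, 2.02, 1.93, -1.27], [-0.45, 0.87, -0.15, 2.16, 1.56, 1.69, -1.45]]
0 -60 -1 [[-0.59, 0.9, 0.23, 2.15, 1.63, 1.38, 1.67], [-0.63, 0.86, 0.04, 2.17, 1.48, 1.55, 1.68]]
0 -40 1 [[0.54, 1.04, -0.69, 2.34, 2.64, 1.97, -1.12], None]
0 -40 -1 [[-0.9, 1.09, 0.6, 2.39, 2.02, 1.16, 1.14], None]
0 0 1 [[0.34, 0.9, 0.23, 2.39, 3.63, 1.78, -1.67], None]
0 0 -1 [[0.34, 0.9, 0.23, 2.39, 3.63, 1.78, 1.48], None]
0 20 1 [[1.71, 1.22, -0.92, 2.12, -1.48, 0.73, -1.63], [1.77, 1.06, -0.73, 2.17, -1.37, 0.97, -1.73]]
0 20 -1 [[1.82, 1.36, -1.04, 2.12, -1.32, 0.56, 1.44], [1.82, 1.09, -0.78, 2.17, -1.32, 0.92, 1.39]]
15 -60 1 [[0.18, 0.72, -0.56, 2.17, 1.84, 1.57, -1.15], [0.16, 0.72, -0.78, 2.21, 1.7, 1.76, -1.17]]
15 -60 -1 [[-0.72, 0.69, 0.42, 2.21, 1.56, 1.03, 1.86], [-0.59, 0.55, 0.04, 2.25, 1.44, 1.32, 1.92]]
15 -40 1 [[0.62, 0.75, -0.82, 2.4, 2.38, 1.55, -1.07], None]
15 20 1 [[1.78, 1.07, -1.09, 2.18, -1.42, 0.41, -1.87], [1.68, 0.68, -0.72, 2.25, -1.45, 0.88, -1.95]]
15 20 -1 [[1.82, 1.13, -1.14, 2.18, -1.34, 0.35, 1.23], [1.8, 0.75, -0.86, 2.24, -1.37, 0.78, 1.
[... 1682 characters left out ...]
 -1 1 [ 0.39  0.47 -1.03  1.86  0.64  1.28 -0.93]
15 -1 -1 [ 0.44  0.5  -1.09  1.86  0.67  1.3   2.19]
30 1 1 [ 0.55  0.29 -0.53  2.   -0.47  0.94  0.3 ]
30 1 -1 [-0.92  0.53  1.22  2.07 -1.06  1.31 -2.36]
30 -1 1 [ 0.22  0.65 -1.06  1.78  0.86  1.57 -1.15]
30 -1 -1 [ 0.24  0.67 -1.1   1.78  0.88  1.59  1.97]
45 1 1 [ 0.67  0.42 -0.5   2.   -0.69  1.03  0.59]
45 1 -1 [ 0.32  0.37 -0.1   2.02 -0.84  1.11 -2.43]
45 -1 1 [ 0.05  0.82 -1.02  1.7   1.    1.85 -1.29]
45 -1 -1 [ 0.09  0.87 -1.1   1.69  1.05  1.9   1.83]
tab [ 0.31512521  0.49977714 -0.66415914  1.53698652  0.32048391  1.21591607
  1.12711188]
tab [ 0.20329628  0.46406816 -0.50506093  1.54314159  0.23495579  1.19519788
 -1.95625769]
```

```bash
cat > s1.py <<'E'
from h import *
p=np.radians(25); z,y=graspq(np.radians(-60),p); q=quat(z,y)
g=np.r_[TUBE,.064]+z*.019; back=g-z*.11*np.array([1,1,0]); up=np.array([0,0,.16])
print([None if (x:=kin.solve_ik(a,q)) is None else np.round(x,2) for a in(back+up,back,g)])
manip.move_to(back+up,q); manip.move_straight(back,feed=.2)
if manip.move_straight(g,feed=.1,force_limit=5): print("contact!")
gripper_to(.02,25); s=telemetry.observe(); print(s['t'],s['gripper_width'],s['grip_force'],s['tcp_pos'],g)
cv2.imwrite("pics/s1.png",viewer.camera("scene")[0])
E
python3 s1.py
```

```text
[array([ 0.53,  0.31, -1.12,  2.16,  1.42,  1.5 , -0.74]), array([ 0.25,  0.65, -0.83,  2.21,  1.62,  1.57, -1.09]), array([ 0.3 ,  0.6 , -0.65,  2.17,  1.74,  1.37, -1.01])]
5.2083 0.026295592137514284 24.99500870704651 [ 0.62160999 -0.22637401  0.05596295] [ 0.62160992 -0.22641283  0.05597025]
```

```bash
cat > s2.py <<'E'
from h import *
p=np.radians(25); z=-np.cos(p)*np.array([0,0,1])+np.sin(p)*RY; q=quat(z,RX)
c=CR+z*.019
s=telemetry.observe(); 
manip.move_straight(np.array(s['tcp_pos'])+[0,0,.15],feed=.15)
manip.move_to(c+[0,0,.09],q)
s=telemetry.observe(); print(s['t'],s['gripper_width'],s['joints'],s['tcp_pos']-c)
for n in("scene","top"):
    pic,W=cloud(n); cv2.imwrite(f"pics/s2{n}.png",pic); np.save(f"pics/s2{n}.npy",W)
a=cv2.imread("pics/s2scene.png")[100:290,200:420];b=cv2.imread("pics/s2top.png")[140:270,110:270]
cv2.imwrite("pics/s2.png",np.hstack([cv2.resize(a,(440,380)),cv2.resize(b,(360,380*1))]))
E
python3 s2.py
```

```text
7.9417 0.02640617177153472 [ 1.07931617  0.30140976 -1.19133122  1.89547179 -0.172814    1.08063175
 -0.05167318] [-0.00071957 -0.00025779  0.0892665 ]
```

View pics/s2.png

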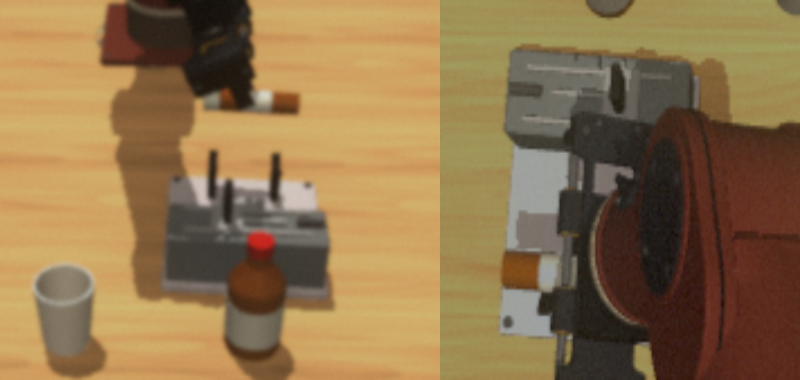

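The scene crop shows the tube held level above the saddles. Its foot (right end) is near full-image pixel (349,151) and its cap end is near (303,151). I'll measure its pose from the depth image.

Run:
```python
from h import *
W=np.load("pics/s2scene.npy"); a=W[140:160,298:354].reshape(-1,3)
t=np.stack([(a-CR)@RX,(a-CR)@RY,a[:,2]-CR[2]],1)
t=t[(abs(t[:,0])<.04)&(abs(t[:,1])<.1)&(t[:,2]>.06)&(t[:,2]<.13)]
print(len(t),np.round(t.min(0),4),np.round(t.max(0),4))
for lo in np.arange(-.07,.07,.01):
    b=t[(t[:,1]>=lo)&(t[:,1]<lo+.01)]
    if len(b): print(round(lo+.005,3),len(b),np.round(np.median(b,0),4),np.round(b[:,0].max(),4),np.round(b[:,2].max(),4))
```

```text
550 [-0.0228 -0.0561  0.0767] [0.0268 0.0645 0.1298]
-0.055 22 [ 0.0107 -0.0532  0.0934] 0.0151 0.1012
-0.045 35 [ 0.0109 -0.0437  0.0958] 0.0177 0.1044
-0.035 41 [ 0.0092 -0.0338  0.0976] 0.0154 0.1059
-0.025 46 [ 0.0113 -0.0248  0.1003] 0.0246 0.1241
-0.015 57 [ 0.022  -0.0146  0.1097] 0.0261 0.1298
-0.005 57 [ 0.0205 -0.0051  0.1071] 0.0268 0.1291
0.005 56 [0.0102 0.0044 0.1026] 0.0249 0.1162
0.015 44 [0.0108 0.0152 0.0984] 0.0173 0.1071
0.025 44 [0.0096 0.0248 0.0974] 0.0159 0.1059
0.035 43 [0.0102 0.035  0.0969] 0.016 0.1073
0.045 45 [0.0103 0.0452 0.0975] 0.0154 0.1051
0.055 44 [0.0106 0.0552 0.0963] 0.0149 0.1054
0.065 16 [0.0083 0.0617 0.0995] 0.0159 0.105
```

```bash
cat > s3.py <<'E'
from h import *
p=np.radians(25); z=-np.cos(p)*np.array([0,0,1])+np.sin(p)*RY; q=quat(z,RX)
c=CR+z*.019-.003*RY
manip.move_straight(c+[0,0,.015],rot=q,feed=.06); manip.hold(.2)
f0=np.array(telemetry.observe()['force'])
r=manip.move_straight(c+[0,0,-.003],feed=.012,force_limit=4)
s=telemetry.observe(); print(r,s['t'],s['tcp_pos']-c,np.array(s['force'])-f0)
E
python3 s3.py
```

```text
True 10.775 [-3.87430659e-04  6.11804716e-05 -1.18592553e-04] [-1.89985493  0.34892187  4.21605098]
```

```bash
cat > s4.py <<'E'
from h import *
gripper_to(.032,5); gripper_to(.06); manip.hold(.3)
s=telemetry.observe(); print(s['t'],s['gripper_width'],s['grip_force'])
p=np.radians(25); z=-np.cos(p)*np.array([0,0,1])+np.sin(p)*RY
manip.move_straight(np.array(s['tcp_pos'])-z*.13,feed=.1)
manip.move_to(TAB+[0,0,.06],quat([0,0,-1],RY))
print(telemetry.observe()['t'])
for n in("scene","top"):
    pic,W=cloud(n); cv2.imwrite(f"pics/s4{n}.png",pic); np.save(f"pics/s4{n}.npy",W)
a=cv2.imread("pics/s4scene.png")[100:290,200:420];b=cv2.imread("pics/s4top.png")[140:270,110:270]
cv2.imwrite("pics/s4.png",np.hstack([cv2.resize(a,(440,380)),cv2.resize(b,(360,380*1))]))
E
python3 s4.py
```

```text
12.2833 0.06006517834231593 0.0
14.575
```

View pics/s4.png

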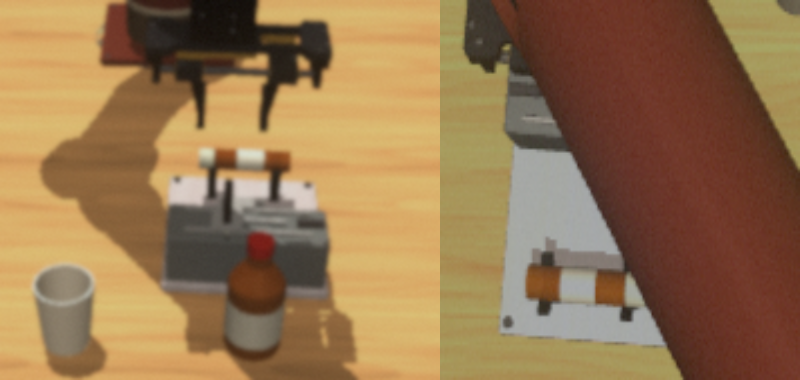

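The tube lies across both saddles, at rest with its cap to the left of the scene view (pixels 300–345, row 180). The open fingers are above the tab. I'll check the numbers, then grip the tab and slide it.

```bash
cat > s5.py <<'E'
from h import *
W=np.load("pics/s4scene.npy"); f=lambda a:np.round(a,4)
a=W[170:190,295:350].reshape(-1,3)
t=np.stack([(a-CR)@RX,(a-CR)@RY,a[:,2]-CR[2]],1);t=t[(abs(t[:,0])<.03)&(t[:,2]>.003)&(t[:,2]<.03)]
print("tube",len(t),f(np.percentile(t,[1,50,99],0)))
for sg in(-1,1):
    b=t[(sg*t[:,1]>.02)];print(f(np.median(b,0)))
a=W[170:215,305,None] if 0 else W[185:215,305:325].reshape(-1,3);a=a[(a[:,2]>.1)&(a[:,2]<.14)&(a[:,0]>.62)];print("tab",len(a),f(a.mean(0)),f(np.ptp(a,0)))
g=TAB-[0,0,.034]
if manip.move_straight(g,feed=.08,force_limit=6): print("contact!");raise SystemExit
gripper_to(.004,25); s=telemetry.observe()
print(s['t'],s['gripper_width'],s['grip_force'],s['tcp_pos']-g,f(s['force']))
E
python3 s5.py
```

```text
tube 345 [[-0.0076 -0.0578  0.0032]
 [ 0.0075  0.0023  0.0115]
 [ 0.016   0.0597  0.0171]]
[ 0.0074 -0.0393  0.0113]
[0.0075 0.041  0.0115]
tab 86 [0.6609 0.0725 0.1222] [0.0329 0.0102 0.0362]
16.8917 0.009859529599605853 25.00323861837387 [2.08158726e-05 1.53066471e-03 5.29583602e-05] [ 2.9164  4.7457 -2.4895]
```

```bash
cat > s6.py <<'E'
from h import *
s=telemetry.observe(); f=lambda a:np.round(a,4)
g=TAB-[0,0,.034]+.0262*RY
r=manip.move_straight(g,feed=.02); manip.hold(.8)
s=telemetry.observe(); print(r,s['t'],s['gripper_width'],s['grip_force'],f(s['tcp_pos']),f(s['tcp_pos']-g),f(s['force']))
pic,W=cloud("scene"); cv2.imwrite("pics/s6.png",cv2.resize(pic[120:260,250:400],None,fx=4,fy=4,interpolation=cv2.INTER_CUBIC))
a=W[170:215,300:340].reshape(-1,3);a=a[(a[:,2]>.1)&(a[:,2]<.115)&(a[:,0]>.62)&(a[:,0]<.7)];print(len(a),f(np.percentile(a,[2,50,98],0)))
E
python3 s6.py
```

```text
False 19.15 0.009635485998148783 25.001460313796997 [0.6546 0.0968 0.0995] [ 0.     -0.0006 -0.    ] [-1.7537 -5.2905  2.9522]
28 [[0.6449 0.0918 0.101 ]
 [0.6669 0.0947 0.1063]
 [0.6703 0.1006 0.1138]]
```

View pics/s6.png

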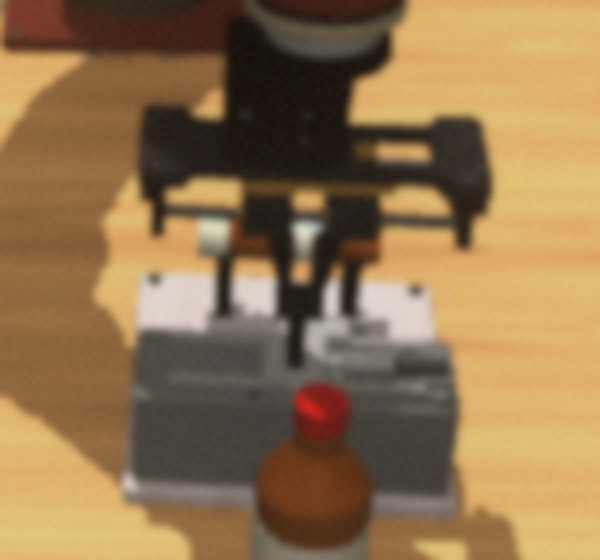

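The fingers hold the tab mid-roof, near half open (about 24 mm by TCP and depth), and the tube is still in both saddles behind. I'll nudge it 1 mm further, hold and hand in.

Run:
```python
from h import *
manip.move_straight(TAB-[0,0,.034]+.0272*RY,feed=.01); manip.hold(1.0)
s=telemetry.observe(); print(s['t'],s['tcp_pos'],s['force'],s['grip_force'])
print(workorder.finish_job())
```

```text
20.45 [0.65468144 0.09778352 0.09949154] [-2.72646303 -5.94652872  4.23444396] 25.001339614391327
the job is handed in; nothing more can be done
None
```

I laid the tube in both saddles and let it go. The fingers are still holding the shutter at about 25 mm (half open), and I handed the job in at 20.5 s; the hand-in call returned no verdict.

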